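# Pack the tea tins into the crate and close it with the bar

### The job

Pack the three low tins upright into the wooden crate, each one standing flat inside the rim of its own shape (round, square, oblong), so that nothing stands above the crate's edge. Then, once all three are in, lay the long wooden bar lengthwise on top of the crate, along its middle and centred, so that it rests flat on both end walls. Do not tip the tins over on the way, and leave the tall tin and the mug standing where they are.

Things in the scene. Friction and masses are not known exactly. Their poses are not given: they have to be found in the camera images.
- crate: Open wooden crate fixed to the counter, 344 long (its x) x 160 wide (its y) x 85 mm high. End walls (at +x and -x) 12 mm thick, side walls 8 mm, floor 6 mm; inner space 320 x 144 mm. Origin: centre of its underside on the counter (z = 0). A low tin standing in its insert ends 79 mm above the counter, 6 mm below the rim. Fingers fit beside a tin across the crate's width (closing along the crate's y) but hardly along its length.
- insert_round: White plastic insert fixed on the crate floor, with a raised black round rim; the round low tin stands inside it. Base plate 104 (its x) x 140 (its y) x 3 mm; rim 72 mm inner diameter, 10 mm high above the plate, 4 mm thick. The three lie in a row along the crate, 106 mm apart, in any order. Origin: centre of the plate's underside (6 mm above the table); the tin stands on the plate, 3 mm higher. x along the crate's length, y across it, z up.
- insert_square: White plastic insert fixed on the crate floor, with a raised black square rim; the square low tin stands inside it. Base plate 104 (its x) x 140 (its y) x 3 mm; rim 70 x 70 mm inside, 10 mm high above the plate, 4 mm thick. The three lie in a row along the crate, 106 mm apart, in any order. Origin: centre of the plate's underside (6 mm above the table); the tin stands on the plate, 3 mm higher. x along the crate's length, y across it, z up.
- insert_oblong: White plastic insert fixed on the crate floor, with a raised black oblong rim; the oblong low tin stands inside it. Base plate 104 (its x) x 140 (its y) x 3 mm; rim 96 (x) x 70 (y) mm inside, 10 mm high above the plate, 4 mm thick. The three lie in a row along the crate, 106 mm apart, in any order. Origin: centre of the plate's underside (6 mm above the table); the tin stands on the plate, 3 mm higher. x along the crate's length, y across it, z up.
- tin_round_center (a point): Low round steel tin with flat lid and a dark band under it, standing upright on the counter, loose: 52 mm diameter, 70 mm high, 0.1 to 0.35 kg. This point is its centre, 35 mm above its underside; z up.
- tin_square_center (a point): Low square steel tin with flat lid and a dark band under it, standing upright on the counter, loose: 50 x 50 mm, 70 mm high, 0.1 to 0.35 kg. This point is its centre, 35 mm above its underside; x and y square to its sides, z up.
- tin_oblong_center (a point): Low oblong steel tin with flat lid and a dark band under it, standing upright on the counter, loose: 76 (x) x 50 (y) mm, 70 mm high, 0.1 to 0.35 kg. This point is its centre, 35 mm above its underside; x along its length, y across it, z up.
- bar_center (a point): Straight brown wooden bar lying on the counter, loose: 356 long (its x) x 24 wide (its y) x 20 mm high, 0.1 kg. This point is its centre, 10 mm above its underside; z up. It reaches 6 mm past the crate at both ends when laid on it centred.
- tin_tall_center (a point): Tall round steel tin, 52 mm diameter, 130 mm high, standing loose among the others; too tall for the crate and not to be moved. This point is its centre, 65 mm above its underside.
- mug: White mug, 66 mm diameter, 85 mm high, handle at its +y, standing loose among the tins; not to be moved. Origin: centre of its underside. (An amber glass jar of 56 mm diameter, 85 mm high, stands among them too. The tins, tall tin, mug and jar stand in two rows in any order, at least 95 mm apart centre to centre.)
Things that resemble listed ones, but are neither listed nor needed, are in the scene too. Leave any purple look-alike of the part that bears tin_oblong_center alone.

How it is judged (in metres and radians):
On the way:
1. all three low tins stand released in their own inserts, the bar not yet on the crate (horizontal distance between tin_round_center and insert_round below 0.014 m and z of tin_round_center in the frame of insert_round below 0.042 m and angle between each of tin_round_center, tin_square_center, tin_oblong_center's own z axis and vertical below 0.06 rad and horizontal distance between tin_square_center and insert_square below 0.014 m and z of tin_square_center in the frame of insert_square below 0.042 m and horizontal distance between tin_oblong_center and insert_oblong below 0.014 m and z of tin_oblong_center in the frame of insert_oblong below 0.042 m and contact force between the fingers and tin_round below 0.05 N and contact force between the fingers and tin_square below 0.05 N and contact force between the fingers and tin_oblong below 0.05 N and linear speed of each of tin_round, tin_square, tin_oblong below 0.02 m/s and horizontal distance between bar_center and crate above 0.1 m), for 0.2 s.
At the end, for the whole second after the job is handed in: Each low tin stands upright on its own insert, centre within 14 mm, at most 4 mm above seated height; the bar lies flat on the rim, within 13 mm along and 18 mm across of the crate's centre and 0.10 rad of its length; all at rest; tall tin and mug within 30 mm of their starts (horizontal distance between tin_round_center and insert_round below 0.014 m and z of tin_round_center in the frame of insert_round below 0.042 m and angle between each of tin_round_center, tin_square_center, tin_oblong_center's own z axis and vertical below 0.06 rad and horizontal distance between tin_square_center and insert_square below 0.014 m and z of tin_square_center in the frame of insert_square below 0.042 m and horizontal distance between tin_oblong_center and insert_oblong below 0.014 m and z of tin_oblong_center in the frame of insert_oblong below 0.042 m and linear speed of each of tin_round, tin_square, tin_oblong, bar below 0.02 m/s and x of bar_center in the frame of crate between -0.013 and 0.013 m and y of bar_center in the frame of crate between -0.018 and 0.018 m and z of bar_center in the frame of crate between 0.091 and 0.099 m and angle between the x axis of bar_center and the x axis of crate, either way round below 0.1 rad and angle between bar_center's own z axis and vertical below 0.03 rad and distance of each of tin_tall_center, mug from where it was at the start of the episode below 0.03 m); the robot touches nothing.
It fails at once if a low tin is tipped over (tilted more than 0.7 rad) (angle between any of tin_round_center, tin_square_center, tin_oblong_center's own z axis and vertical above 0.7 rad).
It fails at once if the tall tin or the mug is shifted more than 30 mm or tipped (distance of any of tin_tall_center, mug from where it was at the start of the episode above 0.03 m or angle between any of tin_tall_center, mug's own z axis and vertical above 0.4 rad).
It also fails if it takes over 112 s, if anything falls off the work surface, if the arm or the gripper's body presses on something with over 40 N, if the wrist force passes 120 N, or if a joint passes its speed limit or range.

### The arm

A 6-joint arm with a two-finger parallel gripper is mounted at the origin on the work surface. World frame = base frame: x ahead of the robot, y to its left, z up, the work surface at z = 0. Lengths are in m, angles in degrees, forces in N, time in s.
With the tool pointing down it reaches from about 0.4 to 0.825 m from the base axis. Payload 7 kg.
Tool frame: the origin (TCP) lies between the finger pads; the fingertips stand 19 mm ahead of it and the grasp point (between the pads) is the TCP; y points along the fingers, x is the direction in which the jaws open and shut, and the axes are right-handed (so a half turn about y gives the same grasp; the last joint's range is limited). The gripper opens to 88 mm and grips with 3 to 60 N. Pads are 19 mm wide; open, the fingers measure 130 mm over their backs; the gripper's body (78 mm by 193 mm) begins 47 mm behind the grasp point.
Start: joints at [-54.826, 20.546, 0.682, 0, -70.136, -16.507], TCP at [0.216, -0.639, 0.246] pointing down, gripper open.
Joint ranges: [-176.03, 176.03], [-82.01, 121.73], [-58.28, 71.71], [-173.87, 95.51], [-174.79, -0.11], [-173.66, 173.66]. Speed limits (degrees/s): [136.94, 136.94, 172.46, 180, 180, 180].

### API

Orientations are given as [roll, pitch, yaw] about the fixed x, y, z axes, in that order (R = Rz(yaw) Ry(pitch) Rx(roll)).
In Python, from plant import r gives the robot as it stands. The module is installed in compiled form; this text tells all that it offers.
- The arm moves only by the tool jog_arm, never from a script. Its argument "steps" is a list of rows, each a list of 5 numbers: the closure, from 0 (fully open) to 1 (shut), then the shift along the tool's x, y, z in m, then the turn about the tool's y in degrees. In form: [[jaw, x, y, z, turn], ...]. A call has 1 to 12 rows; each row shifts and turns the commanded pose from where the row before left it, along the tool's axes as they then stand; what a row does not reach is not made up. A row lasts 1/12 s, in which the tool goes at most 41.7 mm and 7.16 degrees, less where a joint would pass 70% of its speed; a pose out of reach is approached as far as the arm can. A call with a gripper value outside its range is refused whole. The fingers move at their own pace and stop on an object; "squeeze" is the grip in N (left out, the last holds). Time passes only in rows, so rows that do not move let the fingers close. It gives the time, the measured TCP pose, the force and the opening at its end, in the units of the state.
- r.get_state(): the state, without advancing time (a new reading comes with each control period).
- r.capture(name): name is "scene" or "side" or "wrist"; returns a dict with "image" (400x640x3 uint8, red, green, blue), "vfov" (degrees; the focal length in pixels is half the picture's height over the tangent of half this angle, whatever the lens; pixels are square), "cx", "cy" (the principal point, pixels), "R" (3x3) and "t" (3): a world point X has camera coordinates R X + t; the wrist camera has in their place "tool_from_camera" (4x4, takes a point from camera to tool coordinates, whose origin is the TCP and whose axes are the tool frame's). Camera axes: x right, y down, z forward; pixel columns grow to the right and rows downward; lengths in m; the calibration is good to about 2 mm. A picture is of the moment at which its call begins: read the wrist's pose just before it. There is no depth.
- r.close_job(): hands the job in, once; it reports no verdict.
The state is a dict: "time_s": time; "joints": joint angles; "qd": joint speeds; "joint_torque": joint torques, N m; "tcp_pos": TCP position; "eef_rot": TCP orientation; "contact_force": force on the tool from outside, world axes, zero at the start; "moment": the same for the moment, N m; "gripper_width": finger opening in m.
Only numpy, scipy, OpenCV 4.12 (cv2) and the standard library are available. Lean on these libraries where they do the work, as an engineer would, in place of code of your own. Each camera call takes 0.05 s, during which the arm holds its last target.

## Working session

There is one attempt and no reset: what is moved stays moved. The work goes in short steps, Python scripts to look and compute and a tool call to move; the robot and the scene stay as the last step left them, time stands still between calls to the robot, and variables do not carry over. Pictures are saved under pics/ and viewed, and the job is handed in when it is done.

Besides the shell and the picture viewer there is one more tool, called as name(argument=value, ...) on one line, values as JSON. jog_arm: Moves the arm, as the interface text tells. Its arguments: {"type":"object","properties":{"steps":{"type":"array","items":{"type":"array","items":{"type":"number"}}},"squeeze":{"type":"number"}},"required":["steps"]}

```bash
mkdir -p pics; cat > h.py <<'E'
from plant import r
import numpy as np, cv2
def cap(n,f):
    c=r.capture(n); cv2.imwrite('pics/'+f,cv2.cvtColor(c['image'],cv2.COLOR_RGB2BGR))
    np.save('pics/'+f+'.npy',c,allow_pickle=True); return c
def load(f): return np.load('pics/'+f+'.npy',allow_pickle=True).item()
def ray(c,u,v,z,):
    f=200/np.tan(np.radians(c['vfov'])/2)
    d=np.array([(u-c['cx'])/f,(v-c['cy'])/f,1]); R=np.array(c['R']);t=np.array(c['t'])
    o=-R.T@t; d=R.T@d; return o+d*(z-o[2])/d[2]
E
python3 - <<'E'
from h import *
for n in('scene','side','wrist'):
    c=cap(n,n+'0.png'); print(n,{k:c[k] for k in c if k!='image'})
print(r.get_state())
E
```

```text
scene {'vfov': 53.639374421392, 'cx': 318.36273460933694, 'cy': 195.9750587863002, 'R': array([[-0.24704029,  0.96897215,  0.00800391],
       [ 0.78015596,  0.20378704, -0.59146219],
       [-0.57474148, -0.1398707 , -0.80629301]]), 't': array([ 0.04947703, -0.40347616,  1.50332881])}
side {'vfov': 57.8523948931687, 'cx': 318.54213336685956, 'cy': 200.82168919263611, 'R': array([[-0.91393288, -0.40539758,  0.01948038],
       [-0.29501052,  0.63057956, -0.7178706 ],
       [ 0.27873908, -0.66183247, -0.69590395]]), 't': array([0.5650296 , 0.14730608, 0.92051469])}
wrist {'vfov': 68.63226979447761, 'cx': 315.258007378299, 'cy': 194.83310284496616, 'tool_from_camera': array([[ 9.99999693e-01, -3.11797372e-04,  7.19185939e-04,
         2.14986540e-04],
       [-7.78776472e-04, -2.90803048e-01,  9.56782619e-01,
        -1.38392043e-01],
       [-8.91808430e-05, -9.56782885e-01, -2.90803202e-01,
         7.98779946e-02],
       [ 0.00000000e+00,  0.00000000e+00,  0.00000000e+00,
         1.00000000e+00]])}
{'time_s': 0.15, 'joints': array([-5.48265478e+01,  2.05828136e+01,  6.47695667e-01, -1.50216964e-02,
       -7.01375500e+01, -1.65069342e+01]), 'qd': array([ 0.05824861, -0.07658757,  0.13665618,  0.12444152, -0.0524121 ,
        0.02690628]), 'joint_torque': array([-3.38524169e-04, -5.83276176e+01,  2.93291724e+01,  7.00107336e+00,
        8.86196096e-03, -1.05357760e-04]), 'tcp_pos': array([ 0.21591149, -0.63917674,  0.2448418 ]), 'eef_rot': array([-8.99928921e+01, -7.36860171e-02,  1.08661401e+02]), 'contact_force': array([ 0.12486621,  0.58817986, -0.01751965]), 'moment': array([ 0.03285991, -0.01714931,  0.00499218]), 'gripper_width': 0.08764707909150676}
```

View pics/scene0.png

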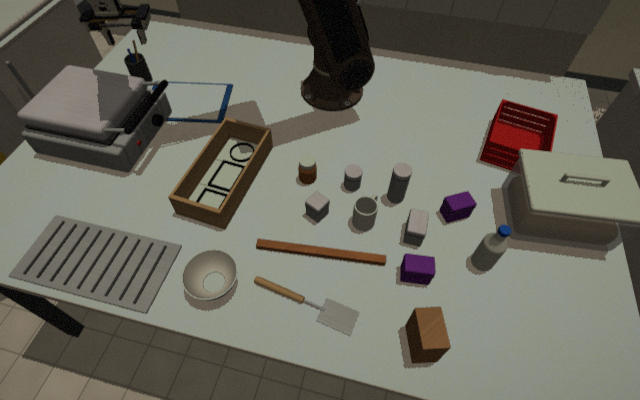

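View pics/side0.png

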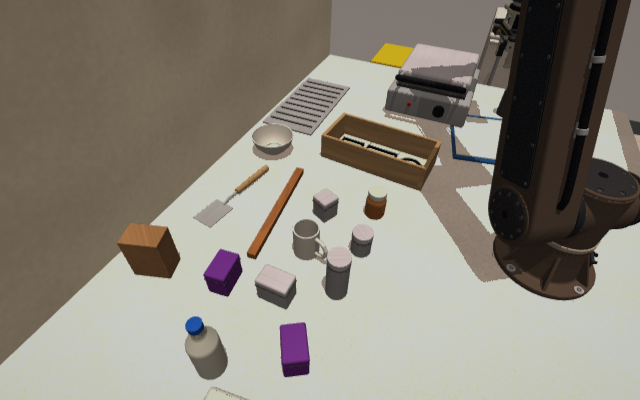

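View pics/wrist0.png

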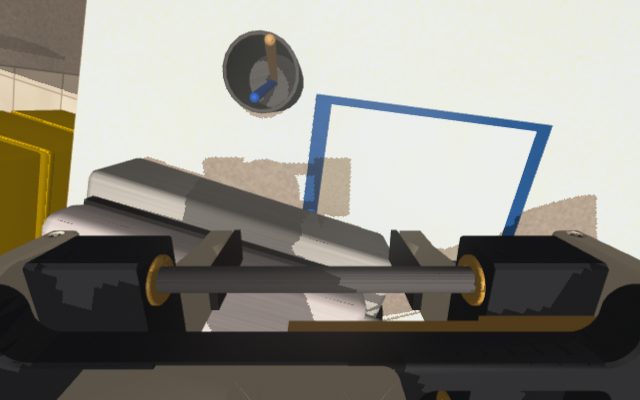

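The scene view shows the crate at about (225,172), with the round rim at the top, the square in the middle and the oblong at the bottom. The objects:
- jar: (308,170)
- round tin: (353,178)
- tall tin: (400,182)
- square tin: (317,206)
- mug: (365,213)
- oblong tin: (417,226)
- bar: (258,244) to (385,260)
- purple look-alikes: at the right

I'll zoom in next.

```bash
python3 - <<'E'
from h import *
a=cv2.imread('pics/scene0.png'); 
cv2.imwrite('pics/z1.png',cv2.resize(a[145:275,245:445],None,fx=4,fy=4,interpolation=cv2.INTER_CUBIC))
cv2.imwrite('pics/z2.png',cv2.resize(a[110:235,165:285],None,fx=4.8,fy=4.8,interpolation=cv2.INTER_CUBIC))
b=cv2.imread('pics/side0.png')
cv2.imwrite('pics/z3.png',cv2.resize(b[160:310,230:430],None,fx=4,fy=4,interpolation=cv2.INTER_CUBIC))
E
```

```text
(no output)
```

View pics/z1.png

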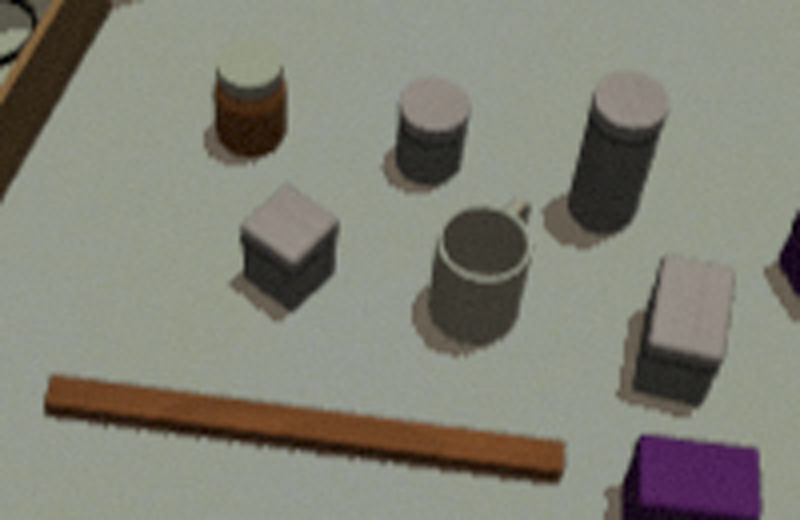

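View pics/z2.png

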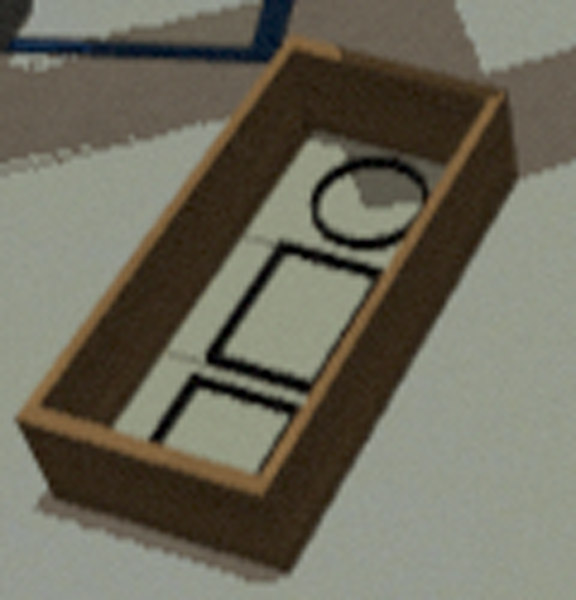

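View pics/z3.png

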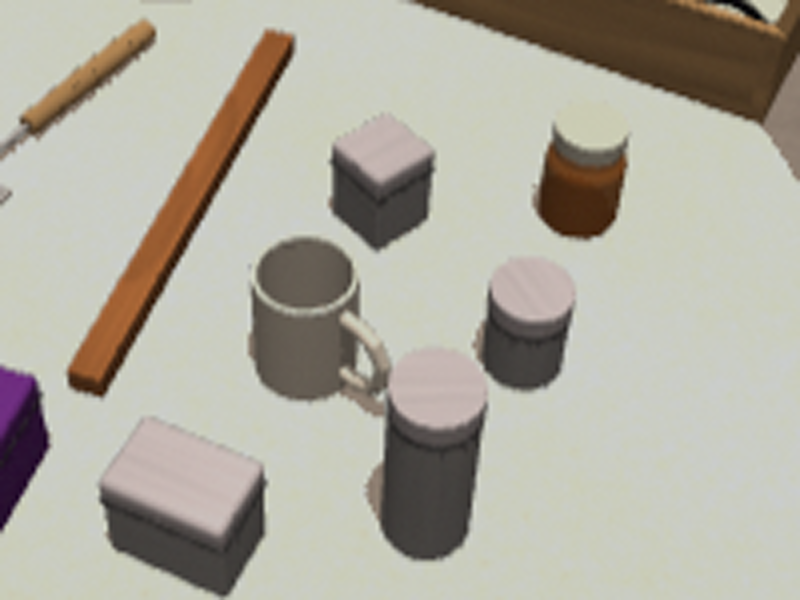

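```bash
cat > m.py <<'E'
from h import *
def lids(n,f,box):
    c=load(f); im=c['image'].astype(int)
    R,G,B=im[...,0],im[...,1],im[...,2]
    m=((R-G>7)&(R-B<40)&(abs(G-B)<14)&(R>(115 if n=='scene' else 160))).astype(np.uint8)
    k=np.zeros_like(m); k[box[1]:box[3],box[0]:box[2]]=1; m*=k
    m=cv2.morphologyEx(m,cv2.MORPH_OPEN,np.ones((2,2),np.uint8))
    cs,_=cv2.findContours(m,cv2.RETR_EXTERNAL,cv2.CHAIN_APPROX_NONE)
    for q in cs:
        if cv2.contourArea(q)<60: continue
        mm=np.zeros_like(m); cv2.drawContours(mm,[q],-1,1,-1); vs,us=np.nonzero(mm)
        for z in (0.07,0.13):
            P=np.array([ray(c,u,v,z)[:2] for u,v in zip(us,vs)])
            rc=cv2.minAreaRect((P*1000).astype(np.float32))
            print(n,[int(us.mean()),int(vs.mean())],'z',z,'cen',P.mean(0).round(4),'rect',np.round(rc[0],1),np.round(rc[1],1),round(rc[2],1))
E
python3 - <<'E'
from m import *
lids('scene','scene0.png',(290,150,440,250))
lids('side','side0.png',(245,180,390,310))
c=load('scene0.png'); print('crate')
P=[ray(c,165+x/4.8,110+y/4.8,.085)[:2] for x,y in((288,40),(505,92),(265,493),(20,420))]
P=np.array(P);print(P.round(4),P.mean(0)); 
for i in range(4): d=P[(i+1)%4]-P[i]; print(np.linalg.norm(d).round(4),np.degrees(np.arctan2(d[1],d[0])).round(2))
# bar
for n,f,box in(('scene','scene0.png',(245,230,400,275)),('side','side0.png',(240,160,310,260))):
    c=load(f); h=cv2.cvtColor(c['image'],cv2.COLOR_RGB2HSV)
    m=((h[...,0]<16)&(h[...,1]>120)).astype(np.uint8); k=np.zeros_like(m);k[box[1]:box[3],box[0]:box[2]]=1;m*=k
    cs,_=cv2.findContours(m,cv2.RETR_EXTERNAL,cv2.CHAIN_APPROX_NONE)
    q=max(cs,key=cv2.contourArea)
    P=np.array([ray(c,u,v,.015)[:2]*1000 for u,v in q[:,0]],np.float32); print(n,cv2.minAreaRect(P))
E
```

```text
side [276, 279] z 0.07 cen [0.5543 0.3731] rect [554.8 372.6] [48.2 73.9] 88.4
side [276, 279] z 0.13 cen [0.5317 0.4067] rect [532.1 406.2] [43.8 67.3] 88.4
side [340, 257] z 0.07 cen [0.4504 0.2613] rect [450.4 260.9] [54.5 53.7] 74.9
side [340, 257] z 0.13 cen [0.4371 0.305 ] rect [437.1 304.6] [49.6 48.8] 74.9
side [363, 232] z 0.07 cen [0.425  0.1677] rect [425.2 166.6] [49.  48.1] 24.8
side [363, 232] z 0.13 cen [0.414  0.2198] rect [414.2 218.8] [44.6 43.7] 24.8
side [326, 197] z 0.07 cen [0.5565 0.0922] rect [556.6  91.6] [47.6 48.1] 63.8
side [326, 197] z 0.13 cen [0.5337 0.1511] rect [533.8 150.6] [43.3 43.7] 63.8
crate
[[ 0.3319 -0.2797]
 [ 0.3418 -0.1223]
 [ 0.679  -0.1516]
 [ 0.6674 -0.3075]] [ 0.50500032 -0.21527739]
0.1577 86.39
0.3384 -4.95
0.1564 -94.27
0.3366 175.26
scene ((688.9754638671875, 128.52923583984375), (29.32321548461914, 354.2601013183594), 6.139287948608398)
side ((683.5535888671875, 131.771484375), (29.02412986755371, 363.27197265625), 6.0948357582092285)
```

```bash
sed -i 's/(R-G>7)&/(R-G>(2 if n=="scene" else 7))\&/; s/115 if/100 if/' m.py; python3 - <<'E'
from m import *
c=load('scene0.png')['image']
for u,v in((353,170),(402,167),(317,201),(417,217),(340,200)): print(c[v,u])
lids('scene','scene0.png',(290,150,440,250))
c=load('side0.png'); print('crate side')
cv2.imwrite('pics/z4.png',cv2.resize(cv2.imread('pics/side0.png')[105:195,310:450],None,fx=5,fy=5,interpolation=cv2.INTER_CUBIC))
E
```

```text
[142 136 127]
[142 135 127]
[146 139 130]
[148 140 131]
[150 156 145]
scene [418, 222] z 0.07 cen [0.5645 0.3724] rect [563.3 372.3] [48.9 74.2] 89.0
scene [418, 222] z 0.13 cen [0.6061 0.3639] rect [605.  363.8] [45.7 69.3] 89.0
scene [317, 201] z 0.07 cen [0.5658 0.0915] rect [565.3  90.7] [47.6 48.7] 64.7
scene [317, 201] z 0.13 cen [0.6074 0.1017] rect [606.9 100.9] [44.5 45.4] 64.7
scene [354, 171] z 0.07 cen [0.4342 0.1688] rect [434.8 168.6] [46.2 48.5] 14.7
scene [354, 171] z 0.13 cen [0.4845 0.1738] rect [485.  173.7] [43.1 45.3] 14.7
scene [403, 170] z 0.07 cen [0.3919 0.3098] rect [391.9 310. ] [51.6 50.4] 7.8
scene [403, 170] z 0.13 cen [0.445  0.3055] rect [445.  305.7] [48.1 47.1] 7.8
crate side
```

View pics/z4.png

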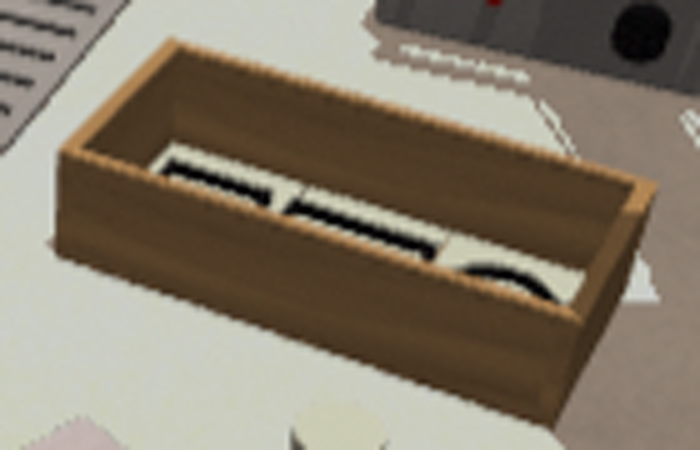

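```bash
python3 - <<'E'
from m import *
c=load('side0.png')
P=np.array([ray(c,310+x/5,105+y/5,.085)[:2] for x,y in((172,38),(655,185),(580,318),(60,152))]);print(P.round(4),P.mean(0)); 
for i in range(4): d=P[(i+1)%4]-P[i]; print(np.linalg.norm(d).round(4),np.degrees(np.arctan2(d[1],d[0])).round(2))
for f in('scene0.png','side0.png'):
  c=load(f); print(-c['R'].T@c['t'])
  a=c['image'][...,::-1]
  # base of the robot check
E
```

```text
[[ 0.6605 -0.3118]
 [ 0.3231 -0.2784]
 [ 0.3382 -0.1252]
 [ 0.6748 -0.1505]] [ 0.49914566 -0.21648742]
0.339 174.36
0.1539 84.36
0.3376 -4.3
0.1618 -95.08
[1.19102258 0.244553   0.9730866 ]
[0.30327256 0.74539993 0.73532953]
```

The two fixed cameras disagree by 6 to 10 mm in x. I'll settle that with the wrist camera by moving over the crate and turning so that it looks from the far side.

jog_arm(steps=[[0,0.027,-0.005,-0.03,0],[0,0.027,-0.005,-0.03,0],[0,0.027,-0.005,-0.03,0],[0,0.027,-0.005,-0.03,0],[0,0.027,-0.005,-0.03,0],[0,0.027,-0.005,-0.03,0],[0,0.027,-0.005,-0.03,0],[0,0.027,-0.005,-0.03,0],[0,0.027,-0.005,-0.03,0],[0,0.027,-0.005,-0.03,0],[0,0.027,-0.005,-0.03,0],[0,0.027,-0.005,-0.03,0]])

```text
time_s: 1.15
tcp_pos: [0.4537, -0.2153, 0.306]
eef_rot: [-90.0, 0.0, 108.7]
contact_force: [0.4, -1.1, -0.1]
gripper_width: 0.0878
```

jog_arm(steps=[[0,0,0,0,-7],[0,0,0,0,-7],[0,0,0,0,-7],[0,0,0,0,-7],[0,0,0,0,-7],[0,0,0,0,-7],[0,0,0,0,-7],[0,0,0,0,-7],[0,0,0,0,-7],[0,0,0,0,-7],[0,0,0,0,-7],[0,0,0,0,-7]])

```text
time_s: 2.15
tcp_pos: [0.4532, -0.2172, 0.3054]
eef_rot: [-90.0, -0.0, -167.0]
contact_force: [0.8, 0.6, -0.6]
gripper_width: 0.0877
```

jog_arm(steps=[[0,0,0,0,-7],[0,0,0,0,-7],[0,0,0,0,-7],[0,0,0,0,-7],[0,0,0,0,-7],[0,0,0,0,-7],[0,0,0,0,-7],[0,0,0,0,-7],[0,0,0,0,-7],[0,0,0,0,-7],[0,0,0,0,-2.7],[0,0,0,0,0]])

```text
time_s: 3.15
tcp_pos: [0.4532, -0.2172, 0.3054]
eef_rot: [-90.0, 0.0, -94.5]
contact_force: [0.4, -0.6, -1.1]
gripper_width: 0.0877
```

```bash
python3 - <<'E'
from h import *
s=r.get_state(); print({k:s[k] for k in('time_s','tcp_pos','eef_rot','joints','gripper_width')})
c=cap('wrist','w1.png'); np.save('pics/w1s.npy',s,allow_pickle=True)
E
```

```text
{'time_s': 3.15, 'tcp_pos': array([ 0.4532078 , -0.21724303,  0.3053898 ]), 'eef_rot': array([-9.00183960e+01,  7.27249767e-03, -9.45109541e+01]), 'joints': array([-3.18196914e+00,  2.03408600e+00, -1.49686103e+01, -8.04823319e-03,
       -7.30155262e+01,  8.86733684e+01]), 'gripper_width': 0.08772737506966027}
```

View pics/w1.png

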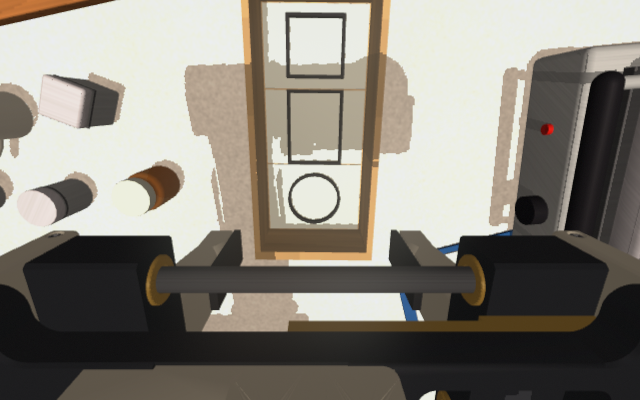

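The wrist view shows the crate with the round rim at (314,198), a longer rim in the middle at (315,127) and another at the far end at (315,45). I'll measure the rims rather than trust my first reading of the order.

```bash
cat >> h.py <<'E'
from scipy.spatial.transform import Rotation as Ro
def wcam(f,s):
    c=load(f); T=np.eye(4); T[:3,:3]=Ro.from_euler('xyz',s['eef_rot'],degrees=True).as_matrix(); T[:3,3]=s['tcp_pos']
    M=np.linalg.inv(T@c['tool_from_camera']); c['R']=M[:3,:3]; c['t']=M[:3,3]; return c
def wload(k):
    return wcam(f'{k}.png',np.load(f'pics/{k}s.npy',allow_pickle=True).item())
def wshot(k):
    s=r.get_state(); np.save(f'pics/{k}s.npy',s,allow_pickle=True); cap('wrist',k+'.png'); print(s['time_s'],s['tcp_pos'].round(4),s['eef_rot'].round(2),s['joints'].round(1)); return wload(k)
def proj(c,mask,z):
    vs,us=np.nonzero(mask); return np.array([ray(c,u,v,z)[:2] for u,v in zip(us,vs)])
E
python3 - <<'E'
from h import *
c=wload('w1'); im=c['image']; g=im.max(2)
m=(g<75).astype(np.uint8); k=np.zeros_like(m);k[5:232,265:362]=1;m*=k
n,l,st,_=cv2.connectedComponentsWithStats(m,connectivity=8)
for i in range(1,n):
    if st[i][4]<80: continue
    P=proj(c,l==i,.019)*1000; rc=cv2.minAreaRect(P.astype(np.float32)); print(st[i],np.round(rc[0],1),np.round(rc[1],1),round(rc[2],1))
v=cv2.resize(cv2.imread('pics/w1.png')[0:265,230:400],None,fx=2.2,fy=2.2,interpolation=cv2.INTER_CUBIC); cv2.imwrite('pics/z5.png',v)
# lids
R,G,B=[im[...,i].astype(int) for i in range(3)]
print(im[92,65],im[205,40])
E
```

```text
[286  13  59  66 619] [ 605.2 -228.7] [76.  76.7] 84.5
[287  90  56  74 542] [ 500.6 -219.1] [ 76.1 101.3] 84.9
[289 174  50  49 301] [ 396.  -209.9] [74.9 76.6] 85.5
[235 224 219] [233 222 216]
```

View pics/z5.png

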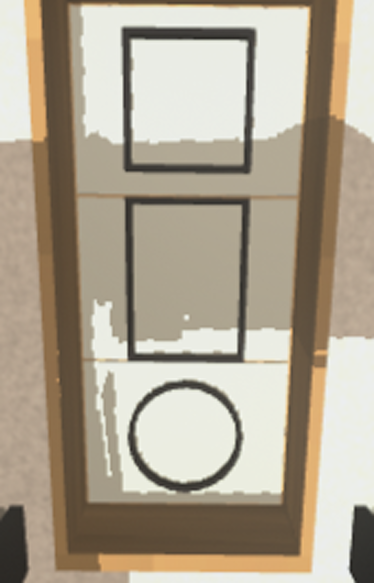

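The far rim is the square (76 x 76 outer), the middle one the oblong (101 x 76) and the near one the round. They are 105 mm apart and the crate yaw is -5.1°. Next I'll look down on the tins.

jog_arm(steps=[[0,-0.038,-0.003,-0.0015,0],[0,-0.038,-0.003,-0.0015,0],[0,-0.038,-0.003,-0.0015,0],[0,-0.038,-0.003,-0.0015,0],[0,-0.038,-0.003,-0.0015,0],[0,-0.038,-0.003,-0.0015,0],[0,-0.038,-0.003,-0.0015,0],[0,-0.038,-0.003,-0.0015,0],[0,-0.038,-0.003,-0.0015,0],[0,-0.038,-0.003,-0.0015,0],[0,-0.038,-0.003,-0.0015,0],[0,-0.038,-0.003,-0.0015,0]])

```text
time_s: 4.2
tcp_pos: [0.4718, 0.2406, 0.3419]
eef_rot: [-90.0, 0.0, -94.8]
contact_force: [0.1, -1.0, 0.3]
gripper_width: 0.0877
```

jog_arm(steps=[[0,0,0,0,0],[0,0,0,0,0],[0,0,0,0,0]])

```text
time_s: 4.45
tcp_pos: [0.472, 0.2387, 0.3412]
eef_rot: [-90.0, -0.0, -94.7]
contact_force: [-0.2, -0.2, 0.1]
gripper_width: 0.0877
```

```bash
python3 - <<'E'
from h import *
c=wshot('w2'); im=c['image'].astype(int)
R,G,B=[im[...,i] for i in range(3)]
m=((R-G>7)&(R-G<22)&(R>170)&(abs(G-B)<14)).astype(np.uint8); m[232:]=0
m=cv2.morphologyEx(m,cv2.MORPH_OPEN,np.ones((3,3),np.uint8))
n,l,st,_=cv2.connectedComponentsWithStats(m)
for i in range(1,n):
    if st[i][4]<200: continue
    P=proj(c,l==i,.07)*1000; rc=cv2.minAreaRect(P.astype(np.float32)); print(st[i],np.round(rc[0],1),np.round(rc[1],1),round(rc[2],1))
E
```

```text
4.45 [0.472  0.2387 0.3412] [-9.004e+01 -4.000e-02 -9.467e+01] [ 48.1   3.8  -8.5  -0.  -77.7  37.2]
[191  78  20  29 253] [578.8 381.8] [22.8 35. ] 84.1
```

View pics/w2.png

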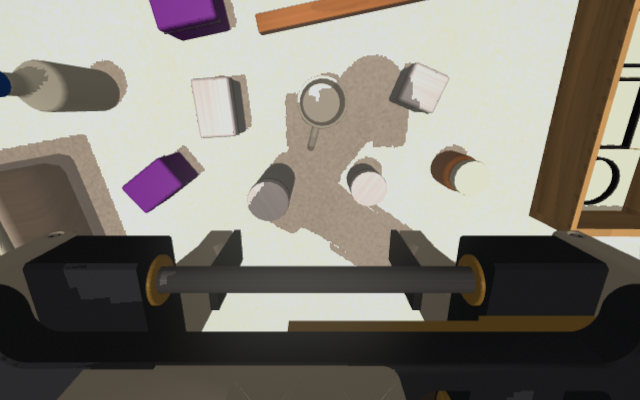

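The wrist view shows the oblong lid at (212,107), the mug at (322,100), the square lid at (422,88), the round lid at (368,188), the tall tin at (268,197) and purple boxes at the left. I'll fit the lids using the bright side of the shading.

```bash
python3 - <<'E'
a=__import__('cv2'); im=a.imread('pics/w2.png')
z=lambda x,y:a.resize(im[y:y+70,x:x+70],None,fx=5.5,fy=5.5,interpolation=a.INTER_CUBIC)
import numpy as np
a.imwrite('pics/z6.png',np.hstack([z(180,70),z(385,55)])); a.imwrite('pics/z7.png',np.hstack([z(335,150),z(240,155)]))
for p in((205,100),(232,90),(205,140),(420,75),(400,100),(425,105),(368,185)): print(p,im[p[1],p[0]])
E
```

```text
(205, 100) [208 214 220]
(232, 90) [71 74 76]
(205, 140) [213 223 220]
(420, 75) [211 218 219]
(400, 100) [82 85 90]
(425, 105) [202 208 219]
(368, 185) [207 215 219]
```

View pics/z6.png

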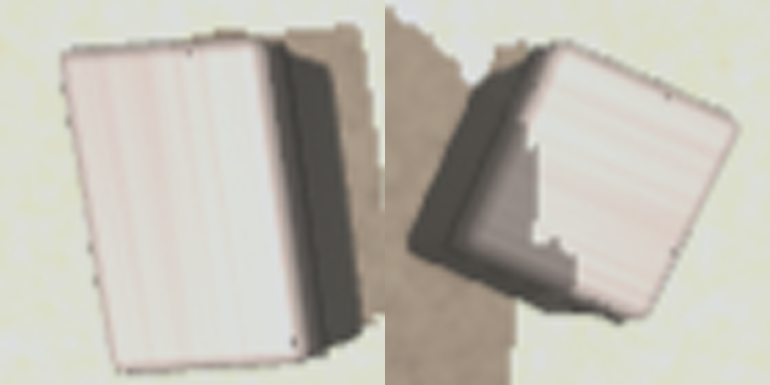

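View pics/z7.png

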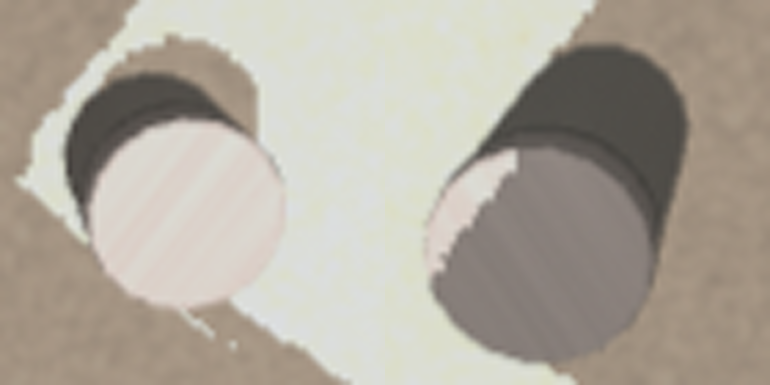

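```bash
python3 - <<'E'
from h import *
c=wload('w2'); s=5.5
def pts(L,o,z): return np.array([ray(c,o[0]+x/s-.4,o[1]+y/s-.4,z)[:2]*1000 for x,y in L],np.float32)
for n,L,o in(('obl',[(65,47),(268,42),(303,358),(118,370)],(180,70)),('sq',[(177,42),(352,122),(260,318),(70,240)],(385,55))):
    P=pts(L,o,.07); print(n,P.mean(0),cv2.minAreaRect(P)); d=np.roll(P,-1,0)-P; print(np.hypot(*d.T).round(1),np.degrees(np.arctan2(d[:,1],d[:,0])).round(1))
print('round',pts([(188,213),(90,213),(287,213),(188,118),(188,308)],(335,150),.07)); print('tall',pts([(155,255)],(240,155),.13))
# mug rim at (322,100) z .085
print('mug',ray(c,322,101,.085))
E
```

```text
obl [557.987   367.60657] ((558.2081909179688, 367.226318359375), (48.17194747924805, 75.54521179199219), 88.33789825439453)
[48.2 73.6 46.7 75.5] [-93.4 177.2  89.   -1.7]
sq [560.14386   88.397736] ((560.822265625, 89.24116516113281), (51.28379440307617, 48.63525390625), 64.62029266357422)
[46.5 47.6 51.3 48.8] [-116.6  155.    64.6  -30.6]
round [[428.5933  164.13249]
 [430.70255 189.90749]
 [426.4625  138.0942 ]
 [454.19626 163.40602]
 [402.05884 164.88539]]
tall [[440.1792  300.91843]]
mug [0.55433252 0.22311532 0.085     ]
```

Sizes match the given dimensions. From the wrist view, the oblong tin is at (558,368), the square tin at (561,89) and the round tin at (428.5,164). The oblong goes first.

jog_arm(steps=[[0.1,-0.034,0,0.019,-3.2],[0.1,-0.034,0,0.019,0],[0.1,-0.034,0,0.019,0],[0.1,-0.035,0,0.019,0],[0.1,0,0.04,0,0],[0.1,0,0.04,0,0],[0.1,0,0.04,0,0],[0.1,0,0.04,0,0],[0.1,0,0.02,0,0],[0.1,0,0,0,0],[0.1,0,0,0,0],[0.1,0,0,0,0]])

```text
time_s: 5.5
tcp_pos: [0.5549, 0.3726, 0.164]
eef_rot: [-89.9, 0.1, -91.5]
contact_force: [-0.9, 0.5, 1.2]
gripper_width: 0.0791
```

```bash
python3 - <<'E'
from h import *
wshot('w3'); print(r.get_state()['gripper_width'])
E
```

```text
5.5 [0.5549 0.3726 0.164 ] [-89.86   0.1  -91.48] [ 50.6  23.1  -6.5   0.1 -60.2  37.9]
0.07882403413790143
```

View pics/w3.png

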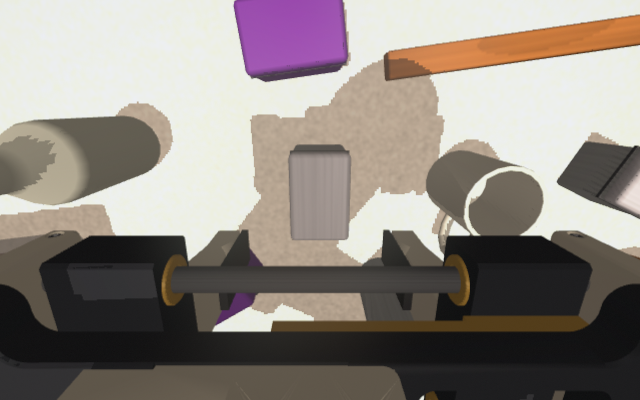

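The oblong lid corners are at (289,153), (350,152), (350,240) and (290,240), nicely square to the jaws.

```bash
python3 - <<'E'
from h import *
c=wload('w3')
P=np.array([ray(c,u,v,.07)[:2]*1000 for u,v in((289,153),(350,152),(350,240),(290,240))]); print(P,P.mean(0))
E
```

```text
[[597.42849717 392.58727035]
 [596.98705106 344.12692107]
 [520.42371174 343.48967314]
 [521.71189936 395.64012774]] [559.13778983 368.96099808]
```

jog_arm(steps=[[0.1,0.0035,0.03,0.004,0],[0.1,0,0.03,0,0],[0.1,0,0.03,0,0],[0.1,0,0.026,0,0],[0.1,0,0,0,0],[0.6,0,0,0,0],[0.6,0,0,0,0],[0.6,0,0,0,0],[0.6,0,0,0,0],[0.6,0,0,0,0],[0.6,0,0,0,0],[0.6,0,0,0,0]], squeeze=30)

```text
time_s: 6.55
tcp_pos: [0.558, 0.3696, 0.0473]
eef_rot: [-89.9, 0.1, -91.4]
contact_force: [-1.6, -0.0, 7.2]
gripper_width: 0.0498
```

jog_arm(steps=[[0.6,0,-0.02,0,0],[0.6,0,-0.035,0,0],[0.6,0,-0.04,0,0],[0.6,0,-0.04,0,0],[0.6,0,-0.04,0,0],[0.6,0,-0.025,0,0],[0.6,0.01,0,0,0],[0.6,0.02,0,0,0],[0.6,0.03,0,-0.003,0],[0.6,0.035,0,-0.004,0],[0.6,0.035,0,-0.004,0],[0.6,0.035,0,-0.004,0]])

```text
time_s: 7.55
tcp_pos: [0.5372, 0.2026, 0.2447]
eef_rot: [-90.1, -0.0, -91.4]
contact_force: [0.6, -0.2, -2.2]
gripper_width: 0.0496
```

jog_arm(steps=[[0.6,0.038,0,-0.003,0],[0.6,0.038,0,-0.003,0],[0.6,0.038,0,-0.003,0],[0.6,0.038,0,-0.003,0],[0.6,0.038,0,-0.003,0],[0.6,0.038,0,-0.003,0],[0.6,0.038,0,-0.003,0],[0.6,0.038,0,-0.003,0],[0.6,0.038,0,-0.003,1],[0.6,0.035,0,0,1],[0.6,0.025,0,0,1],[0.6,0.015,0,0,0.7]])

```text
time_s: 8.55
tcp_pos: [0.4974, -0.2142, 0.2449]
eef_rot: [-90.1, 0.0, -95.3]
contact_force: [-0.7, -0.2, -1.1]
gripper_width: 0.05
```

jog_arm(steps=[[0.6,0,0,0,0],[0.6,0,0,0,0],[0.6,0,0,0,0]])

```text
time_s: 8.8
tcp_pos: [0.4982, -0.2113, 0.2451]
eef_rot: [-90.0, 0.0, -95.1]
contact_force: [0.6, -0.5, -2.3]
gripper_width: 0.05
```

```bash
cat >> h.py <<'E'
def go(x,y,psi=None):
    s=r.get_state(); a=np.radians(s['eef_rot'][2]); d=np.array([x,y])-s['tcp_pos'][:2]
    print('t',s['time_s'].__round__(2),'tcp',s['tcp_pos'].round(4),'yaw',s['eef_rot'][2].round(2),'w',round(s['gripper_width'],4),'toolx',round(d@[np.cos(a),np.sin(a)],4),'toolz',round(d@[-np.sin(a),np.cos(a)],4), 'turn', None if psi is None else round((s['eef_rot'][2]-psi+180)%360-180,2))
E
python3 - <<'E'
from h import *
go(.5006,-.219,-95.1); wshot('w4')
E
```

```text
t 8.8 tcp [ 0.4982 -0.2113  0.2451] yaw -95.14 w 0.05 toolx 0.0074 toolz 0.0031 turn -0.04
8.8 [ 0.4982 -0.2113  0.2451] [-9.004e+01  2.000e-02 -9.514e+01] [ -2.2   8.  -16.2  -0.  -65.8  87.1]
```

View pics/w4.png

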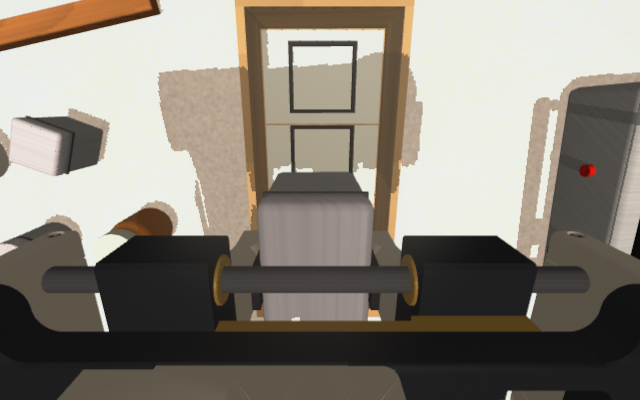

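```bash
python3 - <<'E'
from h import *
c=wload('w4')
P=np.array([ray(c,u,v,.019)[:2]*1000 for u,v in((289.5,41),(356.5,41),(355.5,111.5),(290,111.5),(291.5,126),(353,126))]); print(P.round(1)); print('sq',P[:4].mean(0)); m=P[4:].mean(0); a=np.radians(-5.1); print('ob',m-52*np.array([np.cos(a),np.sin(a)]))
E
```

```text
[[ 647.2 -195.6]
 [ 640.4 -270.4]
 [ 564.5 -265.5]
 [ 571.6 -187.5]
 [ 554.6 -187.3]
 [ 547.9 -261.7]]
sq [ 605.92048633 -229.75754769]
ob [ 499.43930383 -219.87172926]
```

jog_arm(steps=[[0.6,0.0077,0,0.002,0],[0.6,0,0.03,0,0],[0.6,0,0.04,0,0],[0.6,0,0.035,0,0],[0.6,0,0.02,0,0],[0.6,0,0,0,0],[0.6,0,0,0,0]])

```text
time_s: 9.43
tcp_pos: [0.4999, -0.2192, 0.1202]
eef_rot: [-90.1, -0.0, -95.0]
contact_force: [1.3, -0.5, -1.3]
gripper_width: 0.0498
```

```bash
python3 - <<'E'
from h import *
go(.4995,-.2195,-95.1); wshot('w5')
E
```

```text
t 9.43 tcp [ 0.4999 -0.2192  0.1202] yaw -95.05 w 0.0498 toolx 0.0003 toolz -0.0003 turn 0.05
9.4333 [ 0.4999 -0.2192  0.1202] [-9.012e+01 -3.000e-02 -9.505e+01] [ -3.1  15.2 -25.1   0.  -49.8  88. ]
```

View pics/w5.png

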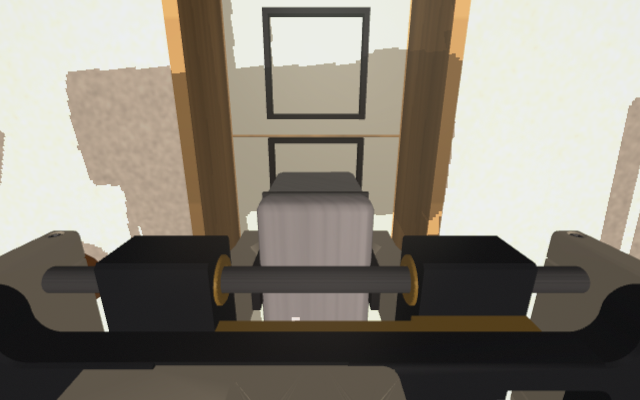

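The tin is centred over the middle rim (the rim's top edge is at row 140, the tin's column is 315). I'll lower it and release.

jog_arm(steps=[[0.6,0,0.02,0,0],[0.6,0,0.02,0,0],[0.6,0,0.015,0,0],[0.6,0,0.006,0,0],[0.6,0,0,0,0],[0.6,0,0,0,0]])

```text
time_s: 9.98
tcp_pos: [0.5012, -0.2197, 0.0611]
eef_rot: [-89.9, -0.0, -95.1]
contact_force: [-0.2, -0.1, -1.7]
gripper_width: 0.0498
```

jog_arm(steps=[[0.6,0,0.003,0,0],[0.6,0,0.001,0,0],[0.6,0,0,0,0],[0.45,0,0,0,0],[0.25,0,0,0,0],[0.25,0,0,0,0],[0.25,0,0,0,0],[0.25,0,0,0,0],[0.25,0,-0.02,0,0],[0.25,0,-0.04,0,0],[0.25,0,-0.04,0,0],[0.25,0,-0.04,0,0]])

```text
time_s: 10.98
tcp_pos: [0.4993, -0.2196, 0.197]
eef_rot: [-90.1, -0.0, -95.1]
contact_force: [1.0, -0.3, -0.1]
gripper_width: 0.0659
```

```bash
python3 - <<'E'
from h import *
go(.5605,.089,-115.5); wshot('w6')
E
```

```text
t 10.98 tcp [ 0.4993 -0.2196  0.197 ] yaw -95.13 w 0.0659 toolx -0.3128 toolz 0.0333 turn 20.37
10.9833 [ 0.4993 -0.2196  0.197 ] [-9.007e+01 -1.000e-02 -9.513e+01] [ -3.1  10.6 -19.7   0.  -59.8  88. ]
```

View pics/w6.png

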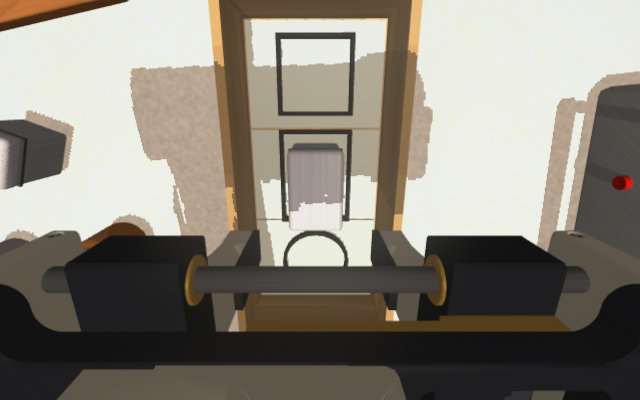

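The oblong tin is standing inside the middle rim (lid at 290-343, 150-230). Next is the square tin.

jog_arm(steps=[[0.1,-0.02,0,0.002,0],[0.1,-0.035,0,0.004,0],[0.1,-0.04,0,0.004,0],[0.1,-0.04,0,0.004,0],[0.1,-0.04,0,0.004,0],[0.1,-0.04,0,0.004,0],[0.1,-0.04,0,0.004,0],[0.1,-0.038,0,0.004,0],[0.1,-0.02,0,0.003,0],[0.1,0,0,0,7],[0.1,0,0,0,7],[0.1,0,0,0,6.4]])

```text
time_s: 12.03
tcp_pos: [0.5607, 0.09, 0.1953]
eef_rot: [-90.0, -0.0, -115.8]
contact_force: [0.2, -0.6, 0.4]
gripper_width: 0.0788
```

jog_arm(steps=[[0.1,0,0,0,0],[0.1,0,0,0,0],[0.1,0,0,0,0]])

```text
time_s: 12.28
tcp_pos: [0.5608, 0.0891, 0.1955]
eef_rot: [-90.0, -0.0, -115.3]
contact_force: [-0.2, -0.6, 0.1]
gripper_width: 0.0787
```

```bash
python3 - <<'E'
from h import *
go(.5605,.089,-115.5); wshot('w7')
E
```

```text
t 12.28 tcp [0.5608 0.0891 0.1955] yaw -115.33 w 0.0787 toolx 0.0002 toolz -0.0002 turn 0.17
12.2833 [0.5608 0.0891 0.1955] [ -90.     -0.   -115.33] [ 28.8  12.7 -17.2   0.  -60.1  35.9]
```

View pics/w7.png

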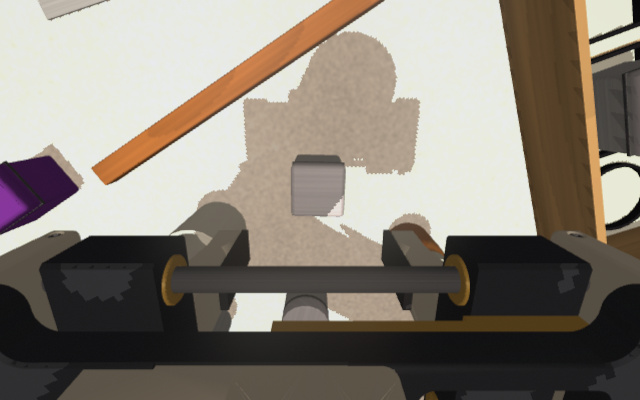

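```bash
python3 - <<'E'
from h import *
c=wload('w7')
P=np.array([ray(c,u,v,.07)[:2]*1000 for u,v in((291.5,162.5),(344.5,162.5),(344.5,216),(291,216))]); print(P.round(1),P.mean(0)); go(*P.mean(0)/1000,-115.5)
c=wload('w2'); print('jar',ray(c,469,177,.085))
E
```

```text
[[595.4  96.2]
 [574.8  52.5]
 [527.1  73.4]
 [549.1 120. ]] [561.58815014  85.53202416]
t 12.33 tcp [0.5608 0.0891 0.1955] yaw -115.37 w 0.0789 toolx 0.0028 toolz 0.0023 turn 0.13
jar [0.43800373 0.02811579 0.085     ]
```

jog_arm(steps=[[0.1,0.003,0.03,0.0025,0],[0.1,0,0.04,0,0],[0.1,0,0.04,0,0],[0.1,0,0.025,0,0],[0.1,0,0.0125,0,0],[0.1,0,0,0,0],[0.6,0,0,0,0],[0.6,0,0,0,0],[0.6,0,0,0,0],[0.6,0,0,0,0],[0.6,0,0,0,0],[0.6,0,0,0,0]])

```text
time_s: 13.33
tcp_pos: [0.5623, 0.0857, 0.0491]
eef_rot: [-89.9, 0.1, -115.5]
contact_force: [-1.2, 0.5, 5.4]
gripper_width: 0.0498
```

```bash
python3 - <<'E'
from h import *
go(.6055,-.2292,-95.1)
E
```

```text
t 13.33 tcp [0.5623 0.0857 0.0491] yaw -115.51 w 0.0498 toolx 0.2656 toolz 0.1746 turn -20.41
```

jog_arm(steps=[[0.6,0,-0.02,0,0],[0.6,0,-0.035,0,0],[0.6,0,-0.04,0,0],[0.6,0,-0.04,0,0],[0.6,0,-0.025,0,0],[0.6,0.015,0,0.01,0],[0.6,0.025,0,0.0165,0],[0.6,0.03,0,0.02,0],[0.6,0.03,0,0.02,0],[0.6,0.03,0,0.02,0],[0.6,0.03,0,0.02,0],[0.6,0.03,0,0.02,0]])

```text
time_s: 14.33
tcp_pos: [0.5936, -0.1421, 0.208]
eef_rot: [-90.0, 0.0, -115.5]
contact_force: [1.0, 1.0, -1.7]
gripper_width: 0.0495
```

jog_arm(steps=[[0.6,0.03,0,0.02,0],[0.6,0.03,0,0.018,0],[0.6,0.0155,0,0.01,0],[0.6,0,0,0,-4],[0.6,0,0,0,-6],[0.6,0,0,0,-6],[0.6,0,0,0,-4.4],[0.6,0,0,0,0],[0.6,0,0,0,0],[0.6,0,0,0,0]])

```text
time_s: 15.17
tcp_pos: [0.6046, -0.2292, 0.208]
eef_rot: [-90.0, 0.0, -95.3]
contact_force: [0.4, -0.0, -1.5]
gripper_width: 0.0499
```

```bash
python3 - <<'E'
from h import *
go(.6055,-.2292,-95.1); wshot('w8')
E
```

```text
t 15.17 tcp [ 0.6046 -0.2292  0.208 ] yaw -95.28 w 0.0499 toolx -0.0001 toolz 0.0009 turn -0.18
15.1667 [ 0.6046 -0.2292  0.208 ] [-9.001e+01  1.000e-02 -9.528e+01] [ -3.5  19.3  -6.2  -0.  -64.5  88.2]
```

View pics/w8.png

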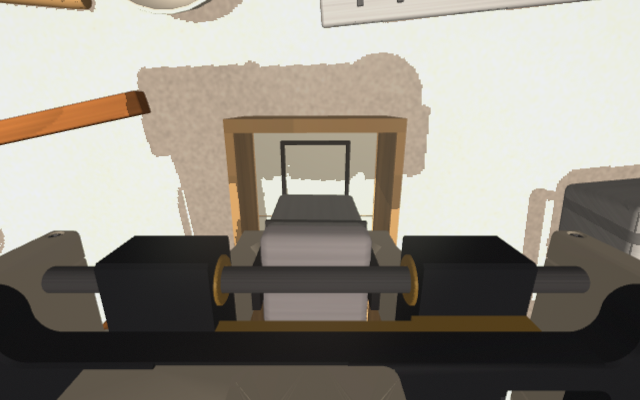

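The tin is held and aligned above the far rim (columns 283-349, tin centre 316). I'll lower it.

jog_arm(steps=[[0.6,0,0.025,0.0015,0],[0.6,0,0.035,0,0],[0.6,0,0.035,0,0],[0.6,0,0.025,0,0],[0.6,0,0.015,0,0],[0.6,0,0.01,0,0],[0.6,0,0.002,0,0],[0.6,0,0,0,0],[0.6,0,0,0,0]])

```text
time_s: 15.97
tcp_pos: [0.6072, -0.2296, 0.0623]
eef_rot: [-89.9, -0.0, -95.1]
contact_force: [-0.6, 0.1, -2.0]
gripper_width: 0.0498
```

jog_arm(steps=[[0.6,0,0.003,-0.001,0],[0.6,0,0.0005,0,0],[0.6,0,0,0,0],[0.45,0,0,0,0],[0.25,0,0,0,0],[0.25,0,0,0,0],[0.25,0,0,0,0],[0.25,0,0,0,0],[0.25,0,-0.02,0,0],[0.25,0,-0.04,0,0],[0.25,0,-0.04,0,0],[0.25,0,-0.04,0,0]])

```text
time_s: 16.97
tcp_pos: [0.6048, -0.2294, 0.199]
eef_rot: [-90.1, -0.0, -95.1]
contact_force: [0.7, 0.1, 0.0]
gripper_width: 0.0659
```

```bash
python3 - <<'E'
from h import *
go(.4285,.165); wshot('w9')
E
```

```text
t 16.97 tcp [ 0.6048 -0.2294  0.199 ] yaw -95.13 w 0.0659 toolx -0.3771 toolz -0.2109 turn None
16.9667 [ 0.6048 -0.2294  0.199 ] [-9.006e+01 -1.000e-02 -9.513e+01] [ -3.5  19.8  -6.8   0.  -63.5  88.4]
```

View pics/w9.png

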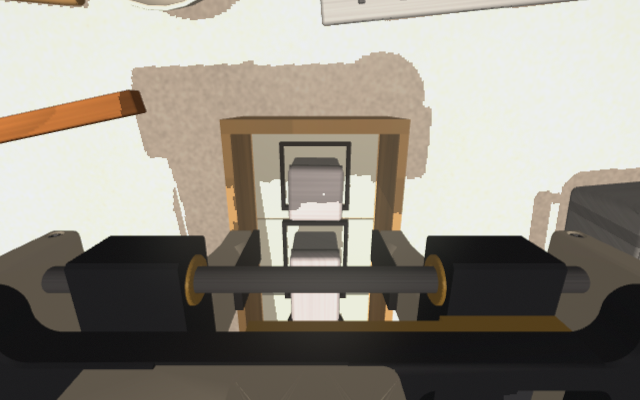

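The square tin is standing in the far rim. For the round tin I'll grip at yaw -150, which keeps the gripper body away from the tall tin.

jog_arm(steps=[[0.1,-0.015,0,-0.009,0],[0.1,-0.03,0,-0.017,0],[0.1,-0.035,0,-0.02,0],[0.1,-0.035,0,-0.02,0],[0.1,-0.035,0,-0.02,0],[0.1,-0.035,0,-0.02,0],[0.1,-0.035,0,-0.02,0],[0.1,-0.035,0,-0.02,0],[0.1,-0.035,0,-0.02,0],[0.1,-0.035,0,-0.02,0],[0.1,-0.032,0,-0.015,0],[0.1,-0.02,0,-0.01,0]])

```text
time_s: 18.02
tcp_pos: [0.4278, 0.1675, 0.1981]
eef_rot: [-89.9, 0.1, -95.0]
contact_force: [1.1, 0.5, 1.4]
gripper_width: 0.0791
```

jog_arm(steps=[[0.1,0,0,0,7],[0.1,0,0,0,7],[0.1,0,0,0,7],[0.1,0,0,0,7],[0.1,0,0,0,7],[0.1,0,0,0,7],[0.1,0,0,0,7],[0.1,0,0,0,6],[0.1,0,0,0,0],[0.1,0,0,0,0],[0.1,0,0,0,0]])

```text
time_s: 18.93
tcp_pos: [0.4289, 0.165, 0.1976]
eef_rot: [-90.0, 0.0, -149.9]
contact_force: [0.0, 0.4, -0.5]
gripper_width: 0.0789
```

```bash
python3 - <<'E'
from h import *
go(.4285,.165); wshot('w10')
E
```

```text
t 18.93 tcp [0.4289 0.165  0.1976] yaw -149.93 w 0.0789 toolx 0.0003 toolz -0.0002 turn None
18.9333 [0.4289 0.165  0.1976] [-9.0000e+01  1.0000e-02 -1.4993e+02] [ 45.7   2.2 -29.5  -0.  -58.3 -15.6]
```

View pics/w10.png

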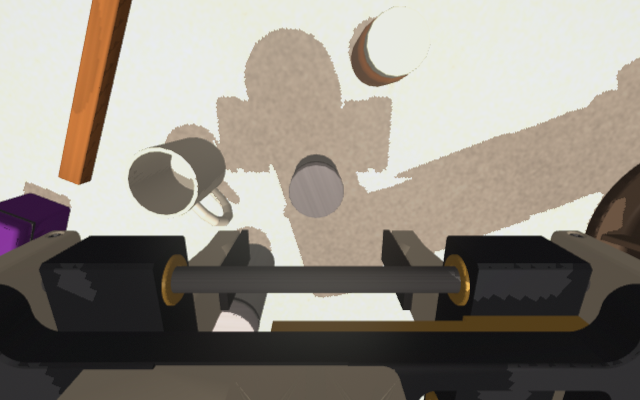

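The round lid is centred at (316,190). The mug handle tip at (222,220) needs a clearance check.

```bash
python3 - <<'E'
from h import *
c=wload('w10')
p=ray(c,316.3,190.3,.07); print(p); go(*p[:2])
for z in(.03,.06,.075):
  q=ray(c,226,222,z); print(q); go(*q[:2])
E
```

```text
[0.4281296  0.16250647 0.07      ]
t 18.98 tcp [0.4289 0.165  0.1976] yaw -149.97 w 0.0786 toolx 0.0019 toolz 0.0018 turn None
[0.49146162 0.25532097 0.03      ]
t 18.98 tcp [0.4289 0.165  0.1976] yaw -149.97 w 0.0786 toolx -0.0994 toolz -0.0469 turn None
[0.48909296 0.23976298 0.06      ]
t 18.98 tcp [0.4289 0.165  0.1976] yaw -149.97 w 0.0786 toolx -0.0895 toolz -0.0346 turn None
[0.48790863 0.23198399 0.075     ]
t 18.98 tcp [0.4289 0.165  0.1976] yaw -149.97 w 0.0786 toolx -0.0846 toolz -0.0285 turn None
```

jog_arm(steps=[[0.15,0.002,0.03,0.002,0],[0.15,0,0.04,0,0],[0.15,0,0.04,0,0],[0.15,0,0.025,0,0],[0.15,0,0.0145,0,0],[0.15,0,0,0,0],[0.6,0,0,0,0],[0.6,0,0,0,0],[0.6,0,0,0,0],[0.6,0,0,0,0],[0.6,0,0,0,0],[0.6,0,0,0,0]])

```text
time_s: 19.98
tcp_pos: [0.4289, 0.163, 0.0493]
eef_rot: [-90.0, 0.2, -150.1]
contact_force: [-0.5, -0.1, 7.3]
gripper_width: 0.0515
```

```bash
python3 - <<'E'
from h import *
go(.3955,-.210,-95.1)
E
```

```text
t 19.98 tcp [0.4289 0.163  0.0493] yaw -150.1 w 0.0515 toolx 0.2149 toolz 0.3067 turn -55.0
```

jog_arm(steps=[[0.6,0,-0.02,0,0],[0.6,0,-0.035,0,0],[0.6,0,-0.04,0,0],[0.6,0,-0.04,0,0],[0.6,0,-0.025,0,0],[0.6,0.009,0,0.014,0],[0.6,0.016,0,0.024,0],[0.6,0.02,0,0.028,0],[0.6,0.02,0,0.028,0],[0.6,0.02,0,0.028,0],[0.6,0.02,0,0.028,0],[0.6,0.02,0,0.028,0]])

```text
time_s: 20.98
tcp_pos: [0.4073, -0.0558, 0.2084]
eef_rot: [-90.0, 0.0, -150.1]
contact_force: [-0.5, -0.2, -2.1]
gripper_width: 0.0516
```

jog_arm(steps=[[0.6,0.02,0,0.028,0],[0.6,0.02,0,0.028,0],[0.6,0.02,0,0.028,0],[0.6,0.018,0,0.026,0],[0.6,0.012,0,0.0187,0],[0.6,0,0,0,-4],[0.6,0,0,0,-7],[0.6,0,0,0,-7],[0.6,0,0,0,-7],[0.6,0,0,0,-7],[0.6,0,0,0,-7],[0.6,0,0,0,-7]])

```text
time_s: 21.98
tcp_pos: [0.3939, -0.2107, 0.2081]
eef_rot: [-90.0, 0.0, -103.8]
contact_force: [0.2, -0.2, -2.0]
gripper_width: 0.0517
```

jog_arm(steps=[[0.6,0,0,0,-6],[0.6,0,0,0,-3],[0.6,0,0,0,0],[0.6,0,0,0,0],[0.6,0,0,0,0]])

```text
time_s: 22.4
tcp_pos: [0.3942, -0.2107, 0.2081]
eef_rot: [-90.0, 0.0, -95.3]
contact_force: [-0.6, 0.3, -2.4]
gripper_width: 0.0518
```

```bash
python3 - <<'E'
from h import *
go(.3955,-.210,-95.1); wshot('w11')
E
```

```text
t 22.4 tcp [ 0.3942 -0.2107  0.2081] yaw -95.25 w 0.0518 toolx -0.0008 toolz 0.0012 turn -0.15
22.4 [ 0.3942 -0.2107  0.2081] [-9.000e+01  1.000e-02 -9.525e+01] [ -2.7   0.3 -29.9  -0.  -59.8  87.5]
```

View pics/w11.png

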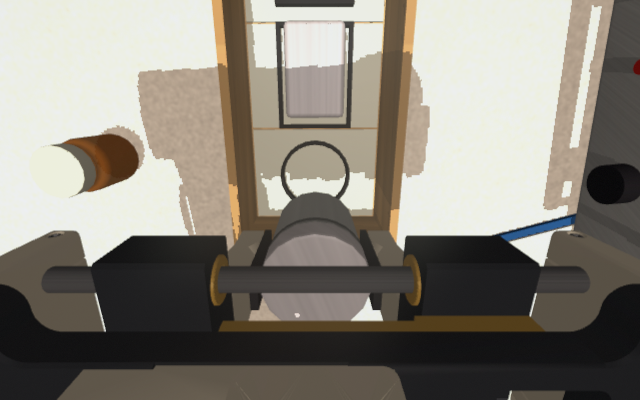

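```bash
python3 - <<'E'
from h import *
c=wload('w11'); print(ray(c,280.5,174,.019),ray(c,350,174,.019),ray(c,315,141,.019))
m=ray(c,315,141,.019)[:2]-.04*np.array([np.cos(np.radians(-5.1)),np.sin(np.radians(-5.1))]); print(m)
E
```

```text
[ 0.40084199 -0.17137559  0.019     ] [ 0.39357142 -0.2505249   0.019     ] [ 0.43443446 -0.21410349  0.019     ]
[ 0.39459282 -0.21054772]
```

Consistent at (394.6, -210.5). The arm is within 1 mm of that, so I'll lower.

jog_arm(steps=[[0.6,0,0.025,0.0005,0],[0.6,0,0.035,0,0],[0.6,0,0.035,0,0],[0.6,0,0.025,0,0],[0.6,0,0.015,0,0],[0.6,0,0.01,0,0],[0.6,0,0.002,0,0],[0.6,0,0,0,0],[0.6,0,0,0,0]])

```text
time_s: 23.2
tcp_pos: [0.3954, -0.2109, 0.0616]
eef_rot: [-90.0, -0.0, -95.1]
contact_force: [1.0, 0.3, -1.0]
gripper_width: 0.0518
```

jog_arm(steps=[[0.6,0,0.003,0,0],[0.6,0,0,0,0],[0.6,0,0,0,0],[0.42,0,0,0,0],[0.25,0,0,0,0],[0.25,0,0,0,0],[0.25,0,0,0,0],[0.25,0,0,0,0],[0.25,0,-0.02,0,0],[0.25,0,-0.04,0,0],[0.25,0,-0.04,0,0],[0.25,0,-0.04,0,0]])

```text
time_s: 24.2
tcp_pos: [0.3942, -0.2108, 0.1997]
eef_rot: [-90.1, -0.0, -95.1]
contact_force: [1.9, 0.3, 0.1]
gripper_width: 0.0656
```

jog_arm(steps=[[0.25,0,-0.04,0,0],[0.25,0,-0.04,0,0],[0.25,0,-0.02,0,0],[0.25,0,0,0,0],[0.25,0,0,0,0]])

```text
time_s: 24.62
tcp_pos: [0.3953, -0.2108, 0.2994]
eef_rot: [-89.8, 0.0, -95.1]
contact_force: [0.4, 0.2, -1.2]
gripper_width: 0.0659
```

```bash
python3 - <<'E'
from h import *
go(.685,.13,-173.9); wshot('w12')
E
```

```text
t 24.62 tcp [ 0.3953 -0.2108  0.2994] yaw -95.14 w 0.0659 toolx -0.3653 toolz 0.258 turn 78.76
24.6167 [ 0.3953 -0.2108  0.2994] [-8.981e+01  2.000e-02 -9.514e+01] [ -2.7  -3.6 -21.3  -0.  -72.1  87.6]
```

View pics/w12.png

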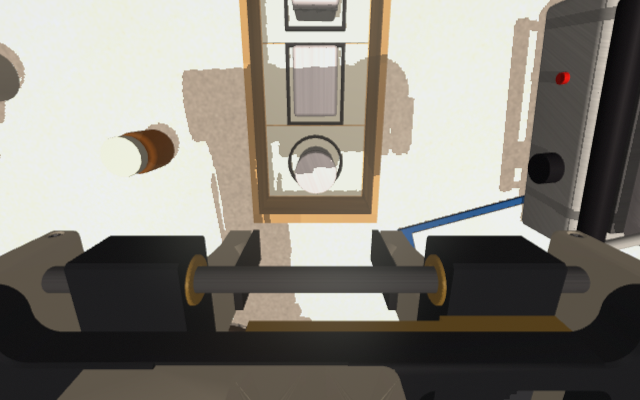

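```bash
python3 - <<'E'
from h import *
c=wload('w12')
print('round',ray(c,316.8,170.5,.079)); print('obl',np.mean([ray(c,u,v,.079) for u,v in((293.5,45),(340,45),(340.5,117),(293.5,117))],0))
cv2.imwrite('pics/z8.png',cv2.resize(c['image'][0:230,230:400,::-1],None,fx=2.5,fy=2.5,interpolation=cv2.INTER_CUBIC))
E
```

```text
round [ 0.39620288 -0.21269717  0.079     ]
obl [ 0.49898073 -0.22187578  0.079     ]
```

View pics/z8.png

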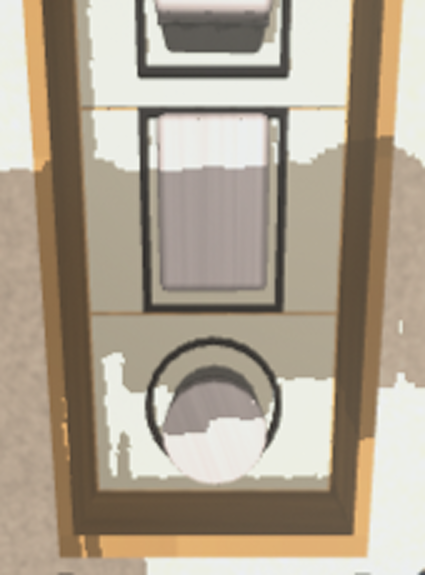

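All three lids sit centred inside their rims (round and oblong measured within 3 mm). Now I'll look at the bar.

jog_arm(steps=[[0.25,-0.02,0,0.01,0],[0.25,-0.03,0,0.017,0],[0.25,-0.032,0,0.018,0],[0.25,-0.032,0,0.018,0],[0.25,-0.032,0,0.018,0],[0.25,-0.032,0,0.018,0],[0.25,-0.032,0,0.018,0],[0.25,-0.032,0,0.018,0],[0.25,-0.032,0,0.018,0],[0.25,-0.032,0,0.018,0],[0.25,-0.03,0,0.017,0],[0.25,-0.025,0,0.015,0]])

```text
time_s: 25.67
tcp_pos: [0.6297, 0.1325, 0.2955]
eef_rot: [-90.2, -0.1, -95.1]
contact_force: [0.6, -0.6, 0.0]
gripper_width: 0.0655
```

jog_arm(steps=[[0.25,0,0,0,0],[0.25,0,0,0,0],[0.25,0,0,0,0]])

```text
time_s: 25.92
tcp_pos: [0.6288, 0.1304, 0.2961]
eef_rot: [-90.2, -0.1, -95.1]
contact_force: [0.2, 0.0, 0.5]
gripper_width: 0.0652
```

```bash
python3 - <<'E'
from h import *
go(.685,.13,-173.9); c=wshot('w13')
h=cv2.cvtColor(c['image'],cv2.COLOR_RGB2HSV)
m=((h[...,0]<16)&(h[...,1]>120)).astype(np.uint8); m[228:]=0
n,l,st,_=cv2.connectedComponentsWithStats(m)
for i in range(1,n):
    if st[i][4]<500: continue
    P=proj(c,l==i,.02)*1000; rc=cv2.minAreaRect(P.astype(np.float32)); print(st[i],np.round(rc[0],1),np.round(rc[1],1),round(rc[2],1))
E
```

```text
t 25.92 tcp [0.6288 0.1304 0.2961] yaw -95.12 w 0.0652 toolx -0.0046 toolz 0.0561 turn 78.78
25.9167 [0.6288 0.1304 0.2961] [-90.17  -0.1  -95.12] [ 29.1  16.1   0.9  -0.  -75.   55.8]
[   0    0  113   47 4115] [832.5 438.9] [141.   51.1] 84.9
[ 188   87  255   68 4247] [685.3 128.3] [ 22.8 351.9] 6.1
```

View pics/w13.png

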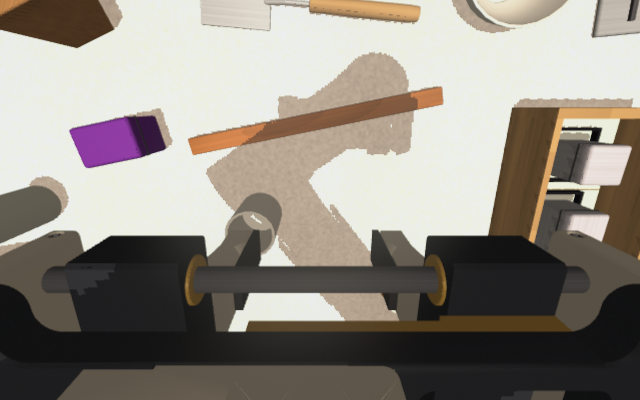

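The bar is at (685.3,128.3), with its long axis at 96.1° and measuring 352 x 23 as expected.

jog_arm(steps=[[0.25,-0.003,0,0.026,0],[0.25,0,0,0.03,0],[0.25,0,0,0,7],[0.25,0,0,0,7],[0.25,0,0,0,7],[0.25,0,0,0,7],[0.25,0,0,0,7],[0.25,0,0,0,7],[0.25,0,0,0,7],[0.25,0,0,0,7],[0.25,0,0,0,7],[0.25,0,0,0,7]])

```text
time_s: 26.97
tcp_pos: [0.6848, 0.1273, 0.2984]
eef_rot: [-90.0, 0.0, -165.5]
contact_force: [-0.1, -1.3, 0.6]
gripper_width: 0.0657
```

jog_arm(steps=[[0.25,0,0.03,0,7],[0.25,0,0.03,0,1.8],[0.25,0,0.035,0,0],[0.25,0,0.035,0,0],[0.25,0,0.03,0,0],[0.25,0,0.02,0,0],[0.25,0,0,0,0],[0.25,0,0,0,0]])

```text
time_s: 27.63
tcp_pos: [0.6848, 0.1274, 0.1178]
eef_rot: [-89.9, -0.1, -174.0]
contact_force: [0.3, -0.2, 1.2]
gripper_width: 0.0655
```

```bash
python3 - <<'E'
from h import *
go(.6853,.1283,-173.9); c=wshot('w14')
E
```

```text
t 27.63 tcp [0.6848 0.1274 0.1178] yaw -173.97 w 0.0655 toolx -0.0006 toolz -0.0008 turn -0.07
27.6333 [0.6848 0.1274 0.1178] [-8.9940e+01 -1.0000e-01 -1.7397e+02] [ 26.5  28.   -5.2   0.  -57.  -20.5]
```

View pics/w14.png

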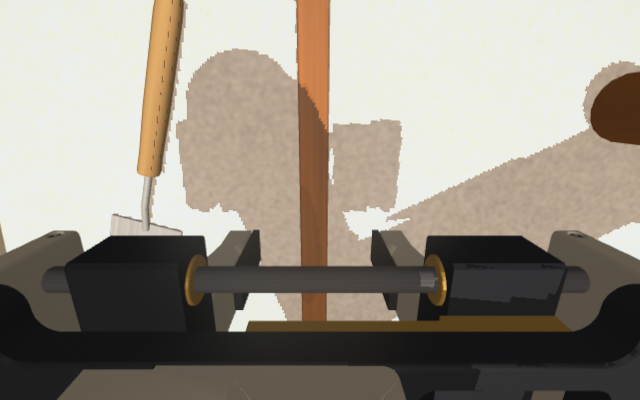

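jog_arm(steps=[[0.25,0,0.03,-0.001,0],[0.25,0,0.03,0,0],[0.25,0,0.02,0,0],[0.25,0,0.0115,0,0],[0.25,0,0,0,0],[0.25,0,0,0,0]])

```text
time_s: 28.18
tcp_pos: [0.6863, 0.1297, 0.0282]
eef_rot: [-90.0, 0.1, -173.9]
contact_force: [-0.2, 0.4, 0.8]
gripper_width: 0.0654
```

jog_arm(steps=[[0.25,0,0.0045,0.001,0],[0.25,0,0,0,0],[0.6,0,0,0,0],[0.85,0,0,0,0],[0.85,0,0,0,0],[0.85,0,0,0,0],[0.85,0,0,0,0],[0.85,0,0,0,0],[0.85,0,0,0,0],[0.85,0,0,0,0],[0.85,0,0,0,0]], squeeze=30)

```text
time_s: 29.1
tcp_pos: [0.6855, 0.1285, 0.0221]
eef_rot: [-90.0, 0.0, -173.9]
contact_force: [-0.4, -0.4, 0.3]
gripper_width: 0.0235
```

```bash
python3 - <<'E'
from h import *
go(.5003,-.2195,-95.1)
E
```

```text
t 29.1 tcp [0.6855 0.1285 0.0221] yaw -173.93 w 0.0235 toolx 0.2209 toolz 0.3265 turn -78.83
```

jog_arm(steps=[[0.85,0,-0.015,0,0],[0.85,0,-0.03,0,0],[0.85,0,-0.04,0,0],[0.85,0,-0.04,0,0],[0.85,0,-0.04,0,0],[0.85,0,-0.04,0,0],[0.85,0,-0.025,0,0],[0.85,0.01,0,0.015,0],[0.85,0.017,0,0.025,0],[0.85,0.02,0,0.0295,0],[0.85,0.02,0,0.0295,0],[0.85,0.02,0,0.0295,0]])

```text
time_s: 30.1
tcp_pos: [0.6113, -0.0095, 0.2517]
eef_rot: [-90.0, -0.0, -173.9]
contact_force: [0.4, -0.8, -0.7]
gripper_width: 0.0237
```

jog_arm(steps=[[0.85,0.02,0,0.0295,0],[0.85,0.02,0,0.0295,0],[0.85,0.02,0,0.0295,0],[0.85,0.02,0,0.0295,0],[0.85,0.02,0,0.0295,0],[0.85,0.02,0,0.0295,0],[0.85,0.014,0,0.0205,0],[0.85,0,0,0,-3],[0.85,0,0,0,-6],[0.85,0,0,0,-7],[0.85,0,0,0,-7],[0.85,0,0,0,-7]])

```text
time_s: 31.1
tcp_pos: [0.4997, -0.2191, 0.2519]
eef_rot: [-90.0, -0.0, -143.6]
contact_force: [0.6, -0.6, -0.9]
gripper_width: 0.0238
```

jog_arm(steps=[[0.85,0,0,0,-7],[0.85,0,0,0,-7],[0.85,0,0,0,-7],[0.85,0,0,0,-7],[0.85,0,0,0,-7],[0.85,0,0,0,-7],[0.85,0,0,0,-4],[0.85,0,0,0,-2.8],[0.85,0,0,0,0],[0.85,0,0,0,0],[0.85,0,0,0,0]])

```text
time_s: 32.02
tcp_pos: [0.5, -0.219, 0.252]
eef_rot: [-90.0, 0.0, -95.2]
contact_force: [0.1, -0.0, -0.6]
gripper_width: 0.0241
```

```bash
python3 - <<'E'
from h import *
go(.5003,-.2195,-95.1); c=wshot('w15')
E
```

```text
t 32.02 tcp [ 0.5   -0.219  0.252] yaw -95.24 w 0.0241 toolx 0.0005 toolz 0.0004 turn -0.14
32.0167 [ 0.5   -0.219  0.252] [-90.01   0.   -95.24] [ -3.1   8.1 -15.1  -0.  -66.7  87.8]
```

View pics/w15.png

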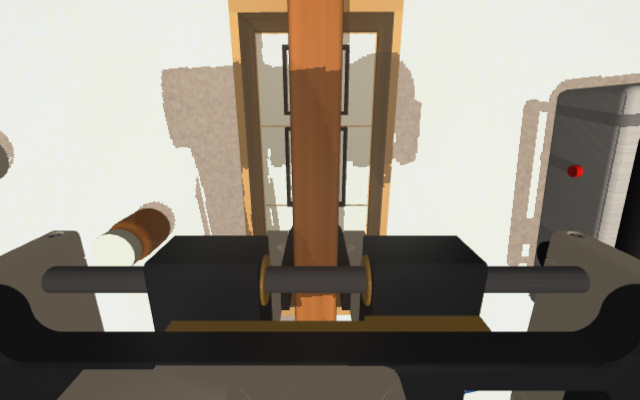

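The bar is aligned over the crate's middle (columns 290-340 above the far end). I'll lower it.

jog_arm(steps=[[0.85,0,0.025,0,0],[0.85,0,0.035,0,0],[0.85,0,0.035,0,0],[0.85,0,0.025,0,0],[0.85,0,0.015,0,0],[0.85,0,0.005,0,0],[0.85,0,0,0,0],[0.85,0,0,0,0]])

```text
time_s: 32.73
tcp_pos: [0.5007, -0.2192, 0.1128]
eef_rot: [-90.0, -0.0, -95.1]
contact_force: [0.4, -0.1, -0.3]
gripper_width: 0.0239
```

```bash
python3 - <<'E'
from h import *
go(.5003,-.2195,-95.1); c=cap('side','s2.png')
a=cv2.imread('pics/s2.png'); cv2.imwrite('pics/z9.png',cv2.resize(a[90:210,300:470],None,fx=4.5,fy=4.5,interpolation=cv2.INTER_CUBIC))
E
```

```text
t 32.73 tcp [ 0.5007 -0.2192  0.1128] yaw -95.14 w 0.0239 toolx 0.0004 toolz -0.0004 turn -0.04
```

View pics/z9.png

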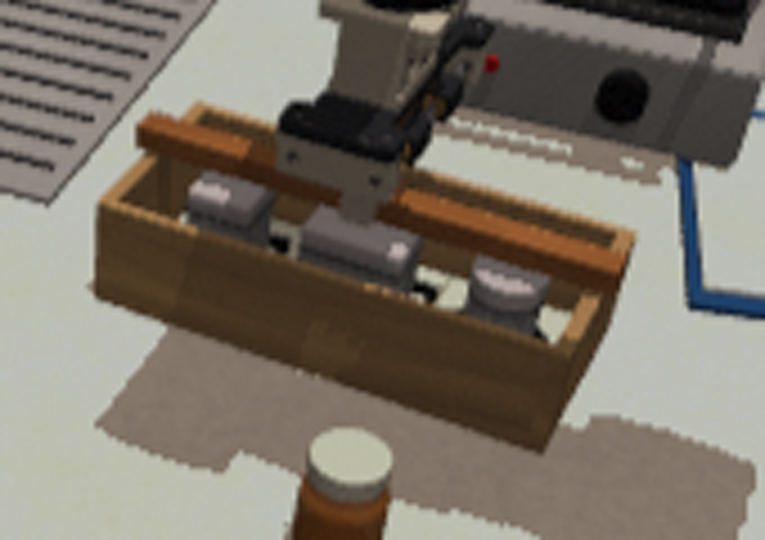

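The side view shows the bar just above both end walls and the three tins upright below it. I'll finish lowering and release.

jog_arm(steps=[[0.85,0,0.003,0,0],[0.85,0,0.002,0,0],[0.85,0,0,0,0],[0.85,0,0,0,0]])

```text
time_s: 33.12
tcp_pos: [0.5002, -0.219, 0.1074]
eef_rot: [-90.0, -0.0, -95.1]
contact_force: [0.5, 0.0, -1.3]
gripper_width: 0.0233
```

jog_arm(steps=[[0.7,0,0,0,0],[0.5,0,0,0,0],[0.4,0,0,0,0],[0.4,0,0,0,0],[0.4,0,0,0,0],[0.4,0,0,0,0],[0.4,0,-0.015,0,0],[0.4,0,-0.03,0,0],[0.4,0,-0.04,0,0],[0.4,0,-0.04,0,0],[0.4,0,-0.04,0,0],[0.4,0,0,0,0]])

```text
time_s: 34.12
tcp_pos: [0.5035, -0.2203, 0.281]
eef_rot: [-89.3, -0.2, -95.1]
contact_force: [1.3, -0.1, 0.5]
gripper_width: 0.0524
```

jog_arm(steps=[[0.4,0,-0.02,-0.02,0],[0.4,0,0,-0.04,0],[0.4,0,0,-0.03,0],[0.4,0,0,0,0],[0.4,0,0,0,0]])

```text
time_s: 34.53
tcp_pos: [0.4094, -0.2109, 0.2929]
eef_rot: [-89.9, 0.0, -95.1]
contact_force: [1.2, 0.3, -0.2]
gripper_width: 0.0525
```

```bash
python3 - <<'E'
from h import *
go(.5003,-.2195,-95.1); c=wshot('w16'); cap('side','s3.png'); cap('scene','c3.png')
a=cv2.imread('pics/s3.png'); a=cv2.resize(a[90:210,300:470],None,fx=3,fy=3,interpolation=cv2.INTER_CUBIC)
b=cv2.imread('pics/c3.png')[100:280,150:450]; b=cv2.resize(b,(600,360)); b=b[:,:280]
cv2.imwrite('pics/z10.png',np.hstack([a,b]))
h=cv2.cvtColor(c['image'],cv2.COLOR_RGB2HSV); print(h[60,315],h[100,255])
E
```

```text
t 34.53 tcp [ 0.4094 -0.2109  0.2929] yaw -95.14 w 0.0525 toolx 0.0004 toolz 0.0913 turn -0.04
34.5333 [ 0.4094 -0.2109  0.2929] [-8.987e+01  1.000e-02 -9.514e+01] [ -2.6  -2.  -20.7  -0.  -71.2  87.5]
[ 12 165 203] [ 15 105  90]
```

View pics/w16.png

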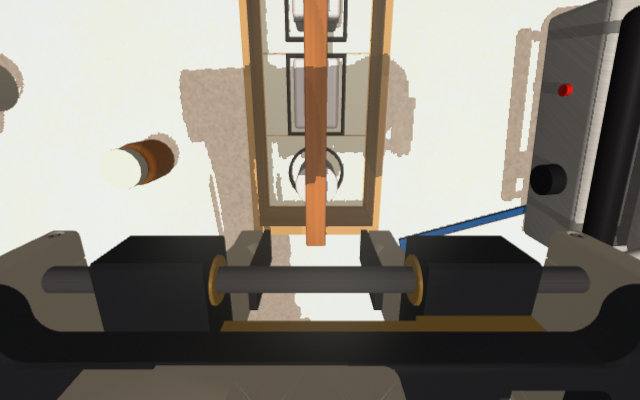

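View pics/z10.png

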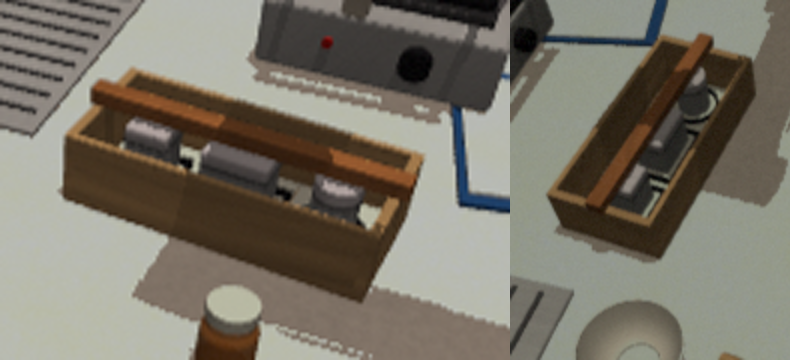

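The bar lies across both end walls. I'll measure its overhang at both ends and look at the far end too.

jog_arm(steps=[[0.4,0,0,0.03,0],[0.4,0,0,0.04,0],[0.4,0,0,0.04,0],[0.4,0,0,0.04,0],[0.4,0,0,0.03,0],[0.4,0,0,0,0],[0.4,0,0,0,0]])

```text
time_s: 35.27
tcp_pos: [0.5916, -0.227, 0.289]
eef_rot: [-90.3, -0.0, -95.1]
contact_force: [-1.9, 0.3, 0.4]
gripper_width: 0.0523
```

```bash
python3 - <<'E'
from h import *
wshot('w17')
a=[cv2.resize(cv2.imread(f'pics/{n}.png')[y:y+95,220:415],None,fx=4,fy=4,interpolation=cv2.INTER_CUBIC) for n,y in(('w16',160),)]
cv2.imwrite('pics/z11.png',a[0])
E
```

```text
35.2667 [ 0.5916 -0.227   0.289 ] [-90.25  -0.   -95.12] [ -3.4  15.5  -0.9  -0.  -73.9  88.3]
```

View pics/w17.png

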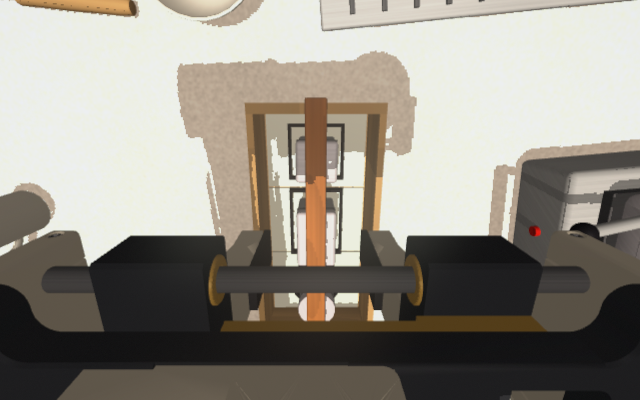

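View pics/z11.png

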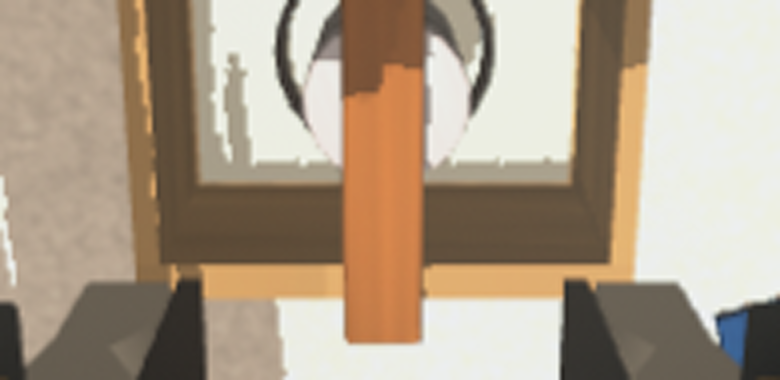

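```bash
python3 - <<'E'
from h import *
c=wload('w16'); bn=np.mean([ray(c,220+x/4,160+y/4,.105) for x,y in((345,342),(422,342))],0); cn=np.mean([ray(c,220+x/4,160+y/4,.085) for x,y in((135,285),(637,283))],0); 
cn=np.mean([ray(c,220+x/4,160+y/4,.085) for x,y in((135,298),(635,298))],0)
c=wload('w17'); bf=np.mean([ray(c,u,v,.105) for u,v in((305,98),(327,98))],0); cf=np.mean([ray(c,u,v,.085) for u,v in((245.5,103.5),(387,103.5))],0)
print(bn,cn,bf,cf); print('bar',(bn+bf)/2,bf-bn,'crate',(cn+cf)/2,cf-cn)
E
```

```text
[ 0.32358382 -0.20389432  0.105     ] [ 0.3291111  -0.20488112  0.085     ] [ 0.6757807  -0.23533398  0.105     ] [ 0.67033926 -0.2351552   0.085     ]
bar [ 0.49968226 -0.21961415  0.105     ] [ 0.35219687 -0.03143966  0.        ] crate [ 0.49972518 -0.22001816  0.085     ] [ 0.34122816 -0.03027408  0.        ]
```

The bar is centred within 0.5 mm, with 5.5 mm overhang at each end. As a last check before handing in, I'll see whether the mug or tall tin moved.

```bash
python3 - <<'E'
from h import *
a=cv2.imread('pics/side0.png').astype(int);b=cv2.imread('pics/s3.png').astype(int)
for n,(x,y,X,Y) in{'mug':(292,218,322,262),'tall':(326,246,352,300)}.items(): 
    d=abs(a-b)[y:Y,x:X].max(2); print(n,np.median(d),(d>40).mean().round(3))
s=r.get_state(); print(s['contact_force'].round(1),s['time_s'])
r.close_job()
E
```

```text
mug 11.0 0.005
tall 9.0 0.012
[-0.2 -0.2 -0.1] 35.3167
the job is handed in; nothing more can be done
```

I packed the three low tins upright into their own rims, laid the bar lengthwise across the crate, and handed the job in at 35.3 s (limit 112 s). `close_job()` gave no verdict.

- **Tins:** the order along the crate, from the robot outward, is round, oblong, square. The wrist camera put the round and oblong tins within about 3 mm of their insert centres. For the square tin I only saw in the picture that it stands inside its rim. All three looked upright in the side view after the bar was laid.
- **Bar:** its measured centre is within 0.5 mm of the crate's centre, with about 5.5 mm overhang at each end and its direction within about 0.1° of the crate's. It rests on both end walls.
- **Mug and tall tin:** the before and after side images match at both places, so neither was moved.
- **Robot:** the gripper was open and clear of everything, with about 0 N of contact force.

**Disagreement:** the scene and side cameras differed by 6–10 mm in x. I used the wrist camera instead; its views agreed with each other and with the given sizes to within a few millimetres.

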